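# Snug the filter's pipe plug and turn the water on

### The arm

A 7-joint arm with a two-finger parallel gripper is mounted at the origin on the work surface. World frame = base frame: x ahead of the robot, y to its left, z up, the work surface at z = 0. Lengths are in m, angles in degrees, forces in N, time in s.
With the tool pointing down it reaches from about 0.425 to 0.825 m from the base axis. Payload 3.6 kg.
Tool frame: the origin (TCP) lies between the finger pads; the fingertips stand 11 mm ahead of it and the grasp point (between the pads) lies 8 mm behind it; z points along the fingers, y is the line along which they close (so a half turn about z gives the same grasp; the last joint's range is limited). The gripper opens to 93 mm and grips with 3 to 60 N. Pads are 15 mm wide; open, the fingers measure 128 mm over their backs; the gripper's body (75 mm by 188 mm) begins 65 mm behind the grasp point.
Start: joints at [68.153, 35.231, -0.722, 81.555, 0.464, 63.22, -2.315], TCP at [0.226, -0.609, 0.23] pointing down, gripper open.
Joint ranges: [-178.69, 178.69], [-17.37, 117.87], [-77.05, 75.6], [15.02, 138.74], [-78.02, 258.01], [0.78, 113.62], [-162.83, 162.83]. Speed limits (degrees/s): [159.86, 159.86, 180, 180, 180, 180, 180].

### API

Orientations are given as a 3x3 rotation matrix whose columns are the frame's x, y, z axes.
In Python, from workcell import ctrl gives the robot as it stands.
- The arm moves only by the shell command python3 -m handwheel 'ROWS' [FORCE]. ROWS is JSON, a list of rows, each an object with "delta_pos": the shift along the world's x, y, z normalised to -1 to 1, where 1 is 2.5 cm, a list of three; "twist": the turn, a rotation vector about the world's x, y, z normalised to -1 to 1, where 1 is 60 degrees, a list of three; "claw": the finger opening in mm, from 0 to 93. A call has 1 to 20 rows; each row shifts and turns the commanded pose from where the row before left it; what a row does not reach is not made up. A row lasts 1/12 s, in which the tool goes at most 41.7 mm and 7.16 degrees, less where a joint would pass 70% of its speed; a pose out of reach is approached as far as the arm can. A call with a number of a shift or a turn outside -1 to 1 is refused whole. A call with a gripper value outside its range is refused whole. The fingers move at their own pace and stop on an object; FORCE is the grip in N (left out, the last holds). Time passes only in rows, so rows that do not move let the fingers close. It gives the time, the measured TCP pose, the force, the opening and the grip force at its end, in the units of the state.
- ctrl.read_state(): the state, without advancing time (a new reading comes with each control period).
- ctrl.capture(name): name is "side" or "top"; returns (picture, depth): 420x560x3 uint8, red, green, blue; 420x560 float32, m along the optical axis (not along the pixel's ray), 0 where there is no reading.
- ctrl.calibration(name): a dict with "intrinsics" (3x3 intrinsics, pixels), "rvec" (rotation vector, rad) and "tvec" (3), from world to camera coordinates, as OpenCV has them. Camera axes: x right, y down, z forward; pixel columns grow to the right and rows downward; lengths in m; the calibration is good to about 2 mm. A picture is of the moment at which its call begins. calibration takes no time and is no camera call.
- ctrl.hand_in(): hands the job in; it is judged then, once.
The state is a dict: "time_s": time; "q": joint angles; "dq": joint speeds; "effort": joint torques, N m; "position": TCP position; "tcp_rot": TCP orientation; "force": force on the tool from outside, world axes, zero at the start; "ft_torque": the same for the moment, N m; "finger_gap": opening from 0.0 (shut) to 1.0 (fully open); "finger_force": force on a finger pad.
Only numpy, scipy, OpenCV 4.12 (cv2) and the standard library are available. Lean on these libraries where they do the work, as an engineer would, in place of code of your own. Each camera call takes 0.05 s, during which the arm holds its last target. There are 200 camera calls.

### The job

The brass square-headed pipe plug on top of the coffee corner's water filter has only been started by hand: screw it in clockwise until it is properly snug in its bush, but do not force it, because the plastic head cracks. Once it is snug, swing the red lever of the inlet valve fully open, in line with the pipe, let go, and leave the other things on the shelf where they are.

Things in the scene. Friction and masses are not known exactly. Their poses are not given: they have to be found in the camera images.
- filter: Compact water filter on a white steel stand, fixed to the shelf, 165 mm high to the top of its round blue plastic head (100 mm across), clear sump below. Origin: centre of the underside, below the plug's axis; z up, -x is its front. Pipe along its y axis, centre line 143 mm high: inlet with the valve on the -y side, outlet on the +y side; both bend down to the shelf.
- plug: Brass tapered pipe plug in the middle of the filter head, axis vertical, not removable. Square head 28 mm across flats (40 across corners), 28 mm tall; origin: centre of the square head (215-218 mm above the shelf); x and y axes square to the flats. Tightens clockwise seen from above, sinking 4 mm a turn. A grip of 50 N on two opposite flats can turn it snug; let go, it stays as left.
- plug_thread: The plug's tapered thread (turns with the head). It first runs at 0.1 N m. After 0.3 to 3.6 rad, different each time and not visible, it bites; from there the torque climbs about 1.6 N m per radian, with no stop. Snug: 0.8 to 1.2 N m to turn it (aim at 1.0; held still just after a turn, 0.1 to 0.25 N m less is felt). Above 1.5 N m the head cracks. Origin: axis, 165 mm high.
- plug_top (a point): Centre of the plug's top face, 14 mm above the centre of its square head.
- bush: Brass hexagon bush in the top of the filter head, 36 mm across flats, round the plug's thread. Origin: on the plug's axis, 165 mm above the shelf; the bush's top is 23 mm above it and 27 to 30 mm below the centre of the plug's square head, so keep fingertips less than 25 mm below that centre.
- seat: Tapered seat inside the filter head, under the bush, out of sight; the plug's thread wedges in it.
- valve (a joint): Inlet ball valve lever, turning level about a vertical stem 112 mm from the plug's axis towards the filter's -y. 0 = closed (lever points to the filter's front, -x); pi/2 = fully open (lever points to -y, along the pipe, away from the head; a stop is there). Opens counter-clockwise from above. Takes about 0.25 N m and stays where it is left.
- valve_grip (a point): Middle of the lever's red sleeve (62 mm long, 18 mm wide, 11 mm thick), 187 mm above the shelf, 72 mm from the stem's axis; x axis along the lever, towards the stem. Below it is free down to the pipe (top of the pipe 35 mm lower).
- valve_hinge (a point): Point on the stem's axis at the lever's height. The stem's nut rises 8 mm above it.
- canister: Glass coffee canister with hinged lid and orange seal, 108 mm across, 170 mm tall. Bystander; origin at the centre of its underside.
- frother: Steel milk frother jug with black base, handle and toggle switch, 100 mm across, 174 mm tall. Bystander; origin at the centre of its underside.
- saucer: White ceramic saucer, 140 mm across, 18 mm high, left of the filter. Bystander.
- stirrer: Wooden stirrer, 180 x 9 x 5 mm, lying in front of the filter. Bystander; origin at its middle.
- scoop: Small grey plastic scoop, bowl 40 mm across, 28 mm high, handle 75 mm. Bystander.
- mug: Blue mug, 80 mm across, 92 mm tall, in front of the filter. Bystander.

How it is judged (in metres and radians):
On the way, in this order (a step that is already met when the one before it is completed fails the run):
1. the plug is snug: its thread wedges in the seat with more than 11 N (about 0.65 N m to turn it) while the valve is still shut (contact force between plug_thread and seat above 11 N and value of joint valve below 0.4 rad), for 0.2 s.
2. the inlet valve is fully open (value of joint valve above 1.45 rad), for 0.2 s.
At the end, for the whole second after the job is handed in: The plug still wedges in its seat with more than 11 N (it was turned to at least about 0.65 N m and not backed off), the valve lever is at rest within 7 degrees of fully open, and the gripper has let go of everything (contact force between plug_thread and seat above 11 N and value of joint valve above 1.45 rad and velocity of joint valve below 0.05 rad/s); the robot touches nothing.
It fails at once if the plug is forced: it wedges in its seat with more than 60 N (over about 1.5 N m), which cracks the plastic head (contact force between plug_thread and seat above 60 N).
It fails at once if a bystander is moved more than 25 mm (distance of any of canister, frother, saucer, stirrer, scoop, mug from where it was at the start of the episode above 0.025 m).
It also fails if it takes over 72 s, if anything falls off the work surface, if the arm or the gripper's body presses on something with over 40 N, if the wrist force passes 120 N, or if a joint passes its speed limit or range.

## Working session

There is one attempt and no reset: what is moved stays moved. The work goes in short steps, Python scripts to look and compute and a shell command to move; the robot and the scene stay as the last step left them, time stands still between calls to the robot, and variables do not carry over. Pictures are saved under pics/ and viewed, at most 10 in all, crops included, and the job is handed in when it is done.

```bash
mkdir -p pics; ls
cat > h.py <<'E'
import numpy as np, cv2
from workcell import ctrl
def cam(n):
    c=ctrl.calibration(n); K=np.array(c["intrinsics"],float); R=cv2.Rodrigues(np.array(c["rvec"],float))[0]; t=np.array(c["tvec"],float).ravel(); return K,R,t
def world(n,d):
    K,R,t=cam(n); v,u=np.mgrid[:d.shape[0],:d.shape[1]]
    p=np.stack([(u-K[0,2])/K[0,0]*d,(v-K[1,2])/K[1,1]*d,d],-1)
    w=(p-t)@R; w[d==0]=np.nan; return w
E
python3 - <<'E'
from h import *
for n in("side","top"):
    im,d=ctrl.capture(n); np.savez("/tmp/"+n+".npz",im=im,d=d); cv2.imwrite(f"pics/{n}0.png",im[...,::-1])
    K,R,t=cam(n); print(n,K[0,0],-R.T@t,R[2])
s=ctrl.read_state(); print(s)
E
```

```text
pics
side 472.7674854394375 [ 0.21594569 -0.65062378  1.16583413] [ 0.28138381  0.52847494 -0.80096029]
top 497.97790500956927 [0.30515876 0.0220542  1.45231964] [ 0.2138865   0.01995728 -0.97665463]
{'time_s': 0.1, 'q': array([68.15264883, 35.28146179, -0.72258669, 81.63021607,  0.46465867,
       63.22118489, -2.31523641]), 'dq': array([-0.05266354, -0.29357866, -0.05668654, -0.24640036,  0.03028807,
       -0.11631989, -0.01353653]), 'effort': array([ 1.71620537e-03, -4.60045230e+01,  2.10304395e-01, -1.66245908e+01,
       -6.11729664e-02,  1.69721944e-02,  8.81712981e-05]), 'position': array([ 0.22558556, -0.60887072,  0.22863361]), 'tcp_rot': array([[ 9.37693256e-01,  3.47463202e-01, -8.24877500e-04],
       [ 3.47464179e-01, -9.37690876e-01,  2.11325192e-03],
       [-3.92028284e-05, -2.26819745e-03, -9.99997427e-01]]), 'force': array([ 0.62347912, -0.12739035, -0.24282893]), 'ft_torque': array([-0.00836151, -0.01588286,  0.0147195 ]), 'finger_force': 0.0, 'finger_gap': 1.0015849595464055}
```

View pics/side0.png

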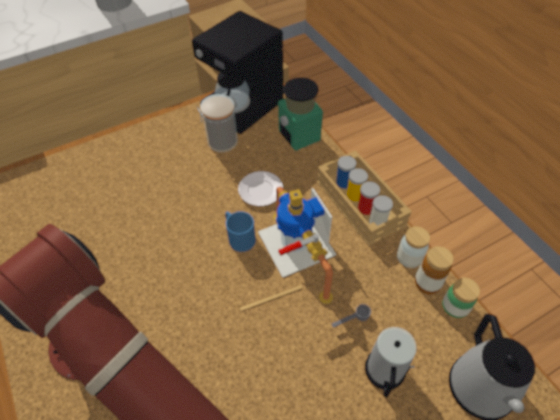

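View pics/top0.png

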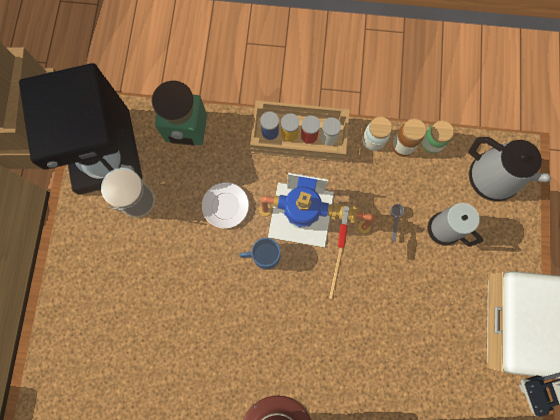

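The side view shows the filter at about (297,215). In the top view the brass plug is at about (304,201), the red lever at (342,235) pointing to the front, and the valve stem at (346,213). The mug is at (265,253), the stirrer at (336,270) and the frother at (455,224). Next I'll measure these.

Run:
```python
from h import *
for n,(r0,r1,c0,c1) in (("top",(170,260,255,385)),("side",(170,310,250,345))):
    z=np.load(f"/tmp/{n}.npz"); im=z["im"];w=world(n,z["d"])
    hsv=cv2.cvtColor(im,cv2.COLOR_RGB2HSV); m=np.zeros(im.shape[:2],bool); m[r0:r1,c0:c1]=1
    H,S,V=[hsv[...,i].astype(int) for i in range(3)]
    red=m&((H<6)|(H>174))&(S>190)&(w[...,2]>.165)&(w[...,2]<.21)
    p=w[red]; print(n,"red",len(p),p.mean(0)); 
    q=p[:,:2]-p[:,:2].mean(0); u,s,vt=np.linalg.svd(q); print(" dir",vt[0],np.degrees(np.arctan2(vt[0][1],vt[0][0])),np.ptp(q@vt[0]),np.ptp(q@vt[1]))
    pl=m&(w[...,2]>.215)&(H>10)&(H<35)&(w[...,2]<.24)
    p=w[pl]; print(" plug",len(p),np.median(p,0),p[:,2].max())
    top=m&(w[...,2]>np.percentile(p[:,2],60)-.004)&pl; p=w[top]
    c,sz,a=cv2.minAreaRect((p[:,:2]*1000).astype(np.float32)); print(" plug top rect",c,sz,a,p.mean(0))
    bl=m&(H>100)&(H<125)&(S>180)&(abs(w[...,2]-.163)<.006)
    p=w[bl]; c,r=cv2.minEnclosingCircle((p[:,:2]*1000).astype(np.float32)); print(" head",len(p),c,r)
    print(" nut", [np.round(w[v,u],3) for v,u in ((213,346),(235,342))] if n=="top" else "")
    y0,y1,x0,x1=r0,r1,c0,c1; cr=cv2.resize(im[y0:y1,x0:x1,::-1],None,fx=4,fy=4,interpolation=cv2.INTER_CUBIC); cv2.imwrite(f"pics/{n}crop.png",cr)
```

```text
top red 105 [ 0.5286469  -0.11487797  0.19207753]
 dir [-0.9993152   0.03700178] 177.87946997214436 0.05766550460167777 0.01459911308929495
 plug 124 [ 0.60544993 -0.00797574  0.23140377] 0.23658326841447053
 plug top rect (607.9080810546875, -8.596488952636719) (27.235172271728516, 27.945585250854492) 78.69465637207031 [ 0.60762703 -0.00834591  0.2318106 ]
 head 1 (681.8168334960938, -13.449487686157227) 9.999999747378752e-05
 nut [array([ 0.589, -0.122,  0.187]), array([ 0.529, -0.115,  0.198])]
side red 91 [ 0.52973126 -0.11793632  0.19276709]
 dir [-0.99881253  0.04871889] 177.20750785761655 0.053690002764033115 0.01409333354370973
 plug 145 [ 0.60731443 -0.01335222  0.23138311] 0.23678120712461687
 plug top rect (610.0260620117188, -8.243192672729492) (30.845108032226562, 27.775774002075195) 77.68672180175781 [ 0.60937941 -0.00899138  0.23243379]
 head 644 (617.1849365234375, -11.397695541381836) 63.542240142822266
 nut
```

View pics/topcrop.png

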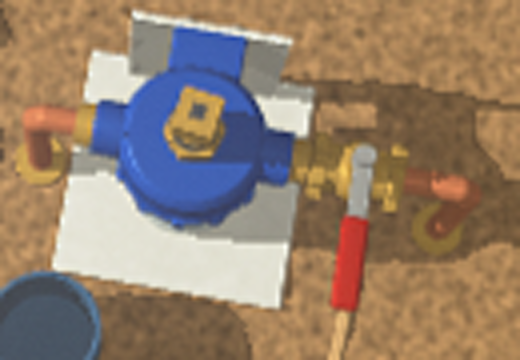

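The plug's top is at about (0.608, -0.008, 0.232), with flat edges at 78° and -12°. That fits the 229-232 mm expected. The filter is yawed about -9°. I'll check the height of the white box at right before crossing.

Run:
```python
from h import *
z=np.load("/tmp/top.npz"); w=world("top",z["d"])
for v,u in ((325,530),(285,550),(360,510),(320,497),(224,455),(160,515),(395,545)): print(v,u,np.round(w[v,u],3))
z=np.load("/tmp/side.npz"); w=world("side",z["d"])
for v,u in ((100,250),(300,120),(350,395)): print(v,u,np.round(w[v,u],3))
```

```text
325 530 [ 0.354 -0.613  0.152]
285 550 [ 0.46  -0.663  0.157]
360 510 [ 0.263 -0.563  0.151]
320 497 [ 0.36  -0.544  0.118]
224 455 [ 0.594 -0.412  0.165]
160 515 [ 0.781 -0.562  0.181]
395 545 [ 0.204 -0.559  0.327]
100 250 [0.765 0.573 0.05 ]
300 120 [ 0.106  0.074 -0.001]
350 395 [ 0.604 -0.441  0.162]
```

```bash
python3 -m handwheel '[{"delta_pos":[0,0,1],"twist":[0,0,0],"claw":93},{"delta_pos":[0,0,1],"twist":[0,0,0],"claw":93},{"delta_pos":[0,0,1],"twist":[0,0,0],"claw":93},{"delta_pos":[0,0,1],"twist":[0,0,-0.1],"claw":93},{"delta_pos":[0,0,0],"twist":[0,0,-0.1],"claw":93},{"delta_pos":[0,0,0],"twist":[0,0,0],"claw":93}]' 50; python3 -c "
from h import *
s=ctrl.read_state();print(s['q'],s['position'])"
```

```text
time_s: 0.6
position: [0.226, -0.6099, 0.3311]
tcp_rot: [[0.99, 0.143, 0.001], [0.143, -0.99, -0.003], [0.0, 0.003, -1.0]]
force: [0.2, -0.2, -1.4]
finger_gap: 0.997
finger_force: 0.0
[ 66.35907554  31.46510898   2.52405089  71.99702791  -1.34509485
  76.40476583 -12.94580728] [ 0.22604515 -0.60994788  0.331058  ]
```

```bash
python3 -m handwheel '[{"delta_pos":[0.3,0.5,0],"twist":[0,0,0.1],"claw":60},{"delta_pos":[0.6,0.95,0],"twist":[0,0,0.106],"claw":60},{"delta_pos":[0.6,0.95,0],"twist":[0,0,0.106],"claw":60},{"delta_pos":[0.6,0.95,0],"twist":[0,0,0.106],"claw":60},{"delta_pos":[0.6,0.95,0],"twist":[0,0,0.106],"claw":60},{"delta_pos":[0.6,0.95,0],"twist":[0,0,0.106],"claw":60},{"delta_pos":[0.6,0.95,0],"twist":[0,0,0.106],"claw":60},{"delta_pos":[0.6,0.95,0],"twist":[0,0,0.106],"claw":60},{"delta_pos":[0.6,0.95,0],"twist":[0,0,0.106],"claw":60},{"delta_pos":[0.6,0.95,0],"twist":[0,0,0.106],"claw":60},{"delta_pos":[0.6,0.95,0],"twist":[0,0,0.106],"claw":60},{"delta_pos":[0.6,0.95,0],"twist":[0,0,0.106],"claw":60},{"delta_pos":[0.6,0.95,0],"twist":[0,0,0.106],"claw":60},{"delta_pos":[0.6,0.95,0],"twist":[0,0,0.106],"claw":60},{"delta_pos":[0.6,0.95,0],"twist":[0,0,0.106],"claw":60},{"delta_pos":[0.6,0.95,0],"twist":[0,0,0.106],"claw":60},{"delta_pos":[0.6,0.95,0],"twist":[0,0,0.106],"claw":60},{"delta_pos":[0.6,0.95,0],"twist":[0,0,0.106],"claw":60},{"delta_pos":[0.6,0.95,0],"twist":[0,0,0.106],"claw":60},{"delta_pos":[0.6,0.95,0],"twist":[0,0,0.106],"claw":60}]' 50
cat > st.py <<'E'
from h import *
s=ctrl.read_state(); R=s['tcp_rot']
print('t',round(s['time_s'],2),'q',np.round(s['q'],1),'pos',np.round(s['position'],4),'yaw',np.degrees(np.arctan2(R[1,0],R[0,0])).round(2),'F',np.round(s['force'],1),'T',np.round(s['ft_torque'],3),'gap',round(s['finger_gap']*93,1),'grip',round(s['finger_force'],1))
E
python3 st.py
```

```text
time_s: 2.27
position: [0.518, -0.1445, 0.3283]
tcp_rot: [[-0.715, 0.699, -0.003], [0.699, 0.715, 0.0], [0.002, -0.002, -1.0]]
force: [-0.3, 0.4, 0.6]
finger_gap: 0.641
finger_force: 0.0
t 2.27 q [ 36.4  23.3 -34.6  90.3  13.8  70.9  45.1] pos [ 0.518  -0.1445  0.3283] yaw 135.67 F [-0.3  0.4  0.6] T [ 0.044 -0.159 -0.001] gap 59.6 grip 0.0
```

```bash
python3 -m handwheel '[{"delta_pos":[0.6,0.9,0],"twist":[0,0,0.1],"claw":60},{"delta_pos":[0.6,0.9,0],"twist":[0,0,0.1],"claw":60},{"delta_pos":[0.6,0.9,0],"twist":[0,0,0.1],"claw":60},{"delta_pos":[0.6,0.9,0],"twist":[0,0,0.1],"claw":60},{"delta_pos":[0.6,0.9,0],"twist":[0,0,0.08],"claw":60},{"delta_pos":[0.5,0.8,0],"twist":[0,0,0.04],"claw":60},{"delta_pos":[0,0,0],"twist":[0,0,0],"claw":60},{"delta_pos":[0,0,0],"twist":[0,0,0],"claw":60}]' 50 >/dev/null; python3 st.py
python3 - <<'E'
from h import *
im,d=ctrl.capture("side"); cv2.imwrite("pics/s1.png",cv2.resize(im[120:280,220:400,::-1],None,fx=4,fy=3.75,interpolation=cv2.INTER_CUBIC))
E
```

```text
t 2.93 q [ 22.8  31.7 -41.6  79.3  20.9  77.   57.4] pos [ 0.6053 -0.0119  0.3279] yaw 166.66 F [-0.7  0.1 -0.3] T [-0.019 -0.098 -0.039] gap 60.2 grip 0.0
```

View pics/s1.png

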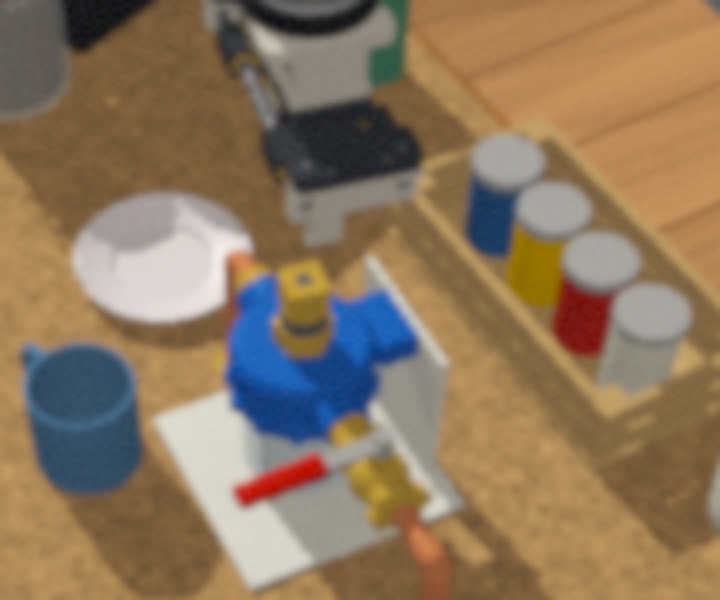

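The gripper is above and behind the plug. The plug's square head is at about (303,285) in the crop and is clear, so I'll go down and grip.

```bash
python3 -m handwheel '[{"delta_pos":[0.12,0.14,-0.6],"twist":[0,0,0.02],"claw":60},{"delta_pos":[0,0,-0.8],"twist":[0,0,0],"claw":60},{"delta_pos":[0,0,-0.8],"twist":[0,0,0],"claw":60},{"delta_pos":[0,0,-0.8],"twist":[0,0,0],"claw":60},{"delta_pos":[0,0,-0.8],"twist":[0,0,0],"claw":60},{"delta_pos":[0,0,-0.6],"twist":[0,0,0],"claw":60},{"delta_pos":[0,0,-0.2],"twist":[0,0,0],"claw":60},{"delta_pos":[0,0,0],"twist":[0,0,0],"claw":60},{"delta_pos":[0,0,0],"twist":[0,0,0],"claw":60}]' 50 >/dev/null; python3 st.py
python3 - <<'E'
from h import *
im,d=ctrl.capture("side"); cv2.imwrite("pics/s2.png",cv2.resize(im[150:250,240:360,::-1],None,fx=6,fy=6,interpolation=cv2.INTER_CUBIC))
E
```

```text
t 3.73 q [ 21.9  37.  -39.5  89.2  25.5  63.1  53.9] pos [ 0.6089 -0.0107  0.2151] yaw 167.51 F [ 0.3  0.1 -0. ] T [ 0.051 -0.15   0.063] gap 59.8 grip 0.0
```

View pics/s2.png

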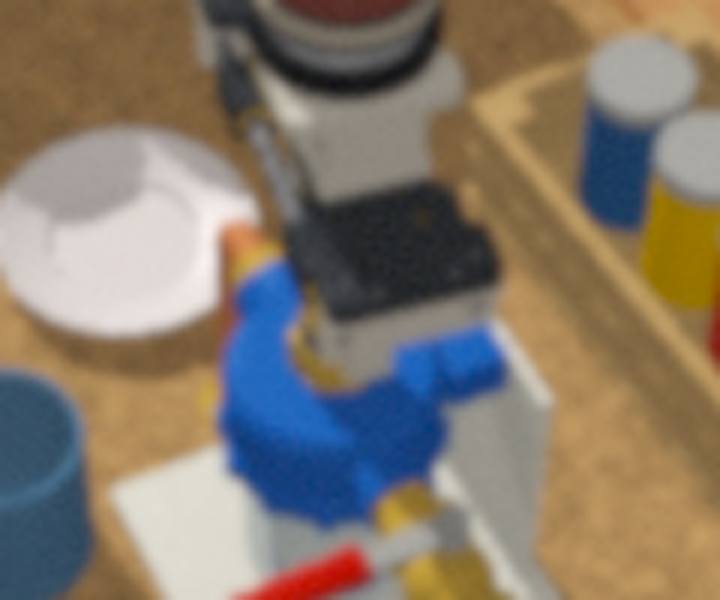

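The near finger is at about (380,340) on the plug's -y side, above the blue head and straddling the plug. Closing now.

```bash
python3 -m handwheel '[{"delta_pos":[0,0.06,-0.1],"twist":[0,0,0],"claw":35},{"delta_pos":[0,0,0],"twist":[0,0,0],"claw":32},{"delta_pos":[0,0,0],"twist":[0,0,0],"claw":20},{"delta_pos":[0,0,0],"twist":[0,0,0],"claw":20},{"delta_pos":[0,0,0],"twist":[0,0,0],"claw":20},{"delta_pos":[0,0,0],"twist":[0,0,0],"claw":20},{"delta_pos":[0,0,0],"twist":[0,0,0],"claw":20},{"delta_pos":[0,0,0],"twist":[0,0,0],"claw":20}]' 50 >/dev/null; python3 st.py
```

```text
t 4.45 q [ 21.6  37.2 -39.5  89.4  25.6  62.7  53.6] pos [ 0.6089 -0.0083  0.2123] yaw 167.58 F [-0.1  0.6  1.1] T [ 0.048 -0.098  0.067] gap 28.0 grip 50.0
```

```bash
python3 -m handwheel '[{"delta_pos":[0,0,-0.0013],"twist":[0,0,-0.05],"claw":20},{"delta_pos":[0,0,-0.0013],"twist":[0,0,-0.05],"claw":20},{"delta_pos":[0,0,-0.0013],"twist":[0,0,-0.05],"claw":20},{"delta_pos":[0,0,-0.0013],"twist":[0,0,-0.05],"claw":20},{"delta_pos":[0,0,-0.0013],"twist":[0,0,-0.05],"claw":20},{"delta_pos":[0,0,-0.0013],"twist":[0,0,-0.05],"claw":20}]' 50 >/dev/null; python3 st.py
```

```text
t 4.95 q [ 19.1  36.1 -34.6  89.5  22.4  61.5  38.3] pos [ 0.6089 -0.0083  0.2122] yaw 149.44 F [-0.5 -0.6  0.9] T [-0.042 -0.105  0.064] gap 27.5 grip 50.0
```

```bash
for i in 1; do python3 -m handwheel '[{"delta_pos":[0,0,-0.0013],"twist":[0,0,-0.05],"claw":20},{"delta_pos":[0,0,-0.0013],"twist":[0,0,-0.05],"claw":20},{"delta_pos":[0,0,-0.0013],"twist":[0,0,-0.05],"claw":20},{"delta_pos":[0,0,-0.0013],"twist":[0,0,-0.05],"claw":20},{"delta_pos":[0,0,-0.0013],"twist":[0,0,-0.05],"claw":20},{"delta_pos":[0,0,-0.0013],"twist":[0,0,-0.05],"claw":20}]' 50 >/dev/null; python3 st.py; done
```

```text
t 5.45 q [ 16.4  35.1 -29.8  89.6  19.2  60.5  23. ] pos [ 0.6089 -0.0083  0.2119] yaw 131.44 F [ 1.1 -1.2  1.8] T [-0.133 -0.088  0.124] gap 27.6 grip 50.0
```

```bash
python3 -m handwheel '[{"delta_pos":[0,0,-0.0013],"twist":[0,0,-0.05],"claw":20},{"delta_pos":[0,0,-0.0013],"twist":[0,0,-0.05],"claw":20},{"delta_pos":[0,0,-0.0013],"twist":[0,0,-0.05],"claw":20},{"delta_pos":[0,0,-0.0013],"twist":[0,0,-0.05],"claw":20},{"delta_pos":[0,0,-0.0013],"twist":[0,0,-0.05],"claw":20},{"delta_pos":[0,0,-0.0013],"twist":[0,0,-0.05],"claw":20}]' 50 >/dev/null; python3 st.py
```

```text
t 5.95 q [ 13.7  34.3 -24.9  89.7  16.   59.6   7.8] pos [ 0.6088 -0.0084  0.2117] yaw 113.44 F [ 0.7 -0.4  1.1] T [-0.122 -0.058  0.102] gap 27.4 grip 50.0
```

```bash
python3 -m handwheel '[{"delta_pos":[0,0,-0.0013],"twist":[0,0,-0.05],"claw":20},{"delta_pos":[0,0,-0.0013],"twist":[0,0,-0.05],"claw":20},{"delta_pos":[0,0,-0.0013],"twist":[0,0,-0.05],"claw":20},{"delta_pos":[0,0,-0.0013],"twist":[0,0,-0.05],"claw":20},{"delta_pos":[0,0,-0.0013],"twist":[0,0,-0.05],"claw":20},{"delta_pos":[0,0,-0.0013],"twist":[0,0,-0.05],"claw":20}]' 50 >/dev/null; python3 st.py
```

```text
t 6.45 q [ 10.9  33.7 -20.1  89.8  12.9  58.8  -7.4] pos [ 0.6088 -0.0084  0.2115] yaw 95.45 F [0.  0.2 1.5] T [-0.133 -0.02   0.042] gap 27.5 grip 50.0
```

```bash
python3 -m handwheel '[{"delta_pos":[0,0,-0.0013],"twist":[0,0,-0.05],"claw":20},{"delta_pos":[0,0,-0.0013],"twist":[0,0,-0.05],"claw":20},{"delta_pos":[0,0,-0.0013],"twist":[0,0,-0.05],"claw":20},{"delta_pos":[0,0,-0.0013],"twist":[0,0,-0.05],"claw":20},{"delta_pos":[0,0,-0.0013],"twist":[0,0,-0.05],"claw":20},{"delta_pos":[0,0,-0.0013],"twist":[0,0,-0.05],"claw":20}]' 50 >/dev/null; python3 st.py
```

```text
t 6.95 q [  8.   33.2 -15.2  89.9   9.8  58.2 -22.6] pos [ 0.6088 -0.0084  0.2113] yaw 77.45 F [-0.1 -0.7  0.7] T [-0.211  0.061  0.104] gap 27.9 grip 50.0
```

```bash
python3 -m handwheel '[{"delta_pos":[0,0,-0.0013],"twist":[0,0,-0.05],"claw":20},{"delta_pos":[0,0,-0.0013],"twist":[0,0,-0.05],"claw":20},{"delta_pos":[0,0,-0.0013],"twist":[0,0,-0.05],"claw":20},{"delta_pos":[0,0,-0.0013],"twist":[0,0,-0.05],"claw":20},{"delta_pos":[0,0,-0.0013],"twist":[0,0,-0.05],"claw":20},{"delta_pos":[0,0,-0.0013],"twist":[0,0,-0.05],"claw":20}]' 50 >/dev/null; python3 st.py
```

```text
t 7.45 q [  5.   32.8 -10.3  90.    6.6  57.8 -37.8] pos [ 0.6087 -0.0084  0.2111] yaw 59.45 F [-0.2 -0.6  1.4] T [-0.165  0.033  0.082] gap 27.5 grip 50.0
```

```bash
python3 -m handwheel '[{"delta_pos":[0,0,-0.0013],"twist":[0,0,-0.05],"claw":20},{"delta_pos":[0,0,-0.0013],"twist":[0,0,-0.05],"claw":20},{"delta_pos":[0,0,-0.0013],"twist":[0,0,-0.05],"claw":20},{"delta_pos":[0,0,-0.0013],"twist":[0,0,-0.05],"claw":20},{"delta_pos":[0,0,-0.0013],"twist":[0,0,-0.05],"claw":20},{"delta_pos":[0,0,-0.0013],"twist":[0,0,-0.05],"claw":20}]' 50 >/dev/null; python3 st.py
```

```text
t 7.95 q [  2.1  32.6  -5.5  90.2   3.5  57.5 -53. ] pos [ 0.6087 -0.0084  0.2109] yaw 41.5 F [-1.   0.3  0.6] T [-0.097  0.172  0.314] gap 28.0 grip 50.0
```

```bash
python3 -m handwheel '[{"delta_pos":[0,0,-0.0013],"twist":[0,0,-0.05],"claw":20},{"delta_pos":[0,0,-0.0013],"twist":[0,0,-0.05],"claw":20},{"delta_pos":[0,0,-0.0013],"twist":[0,0,-0.05],"claw":20}]' 50 >/dev/null; python3 st.py
```

```text
t 8.2 q [  0.6  32.5  -3.   90.2   2.   57.4 -60.5] pos [ 0.6086 -0.0083  0.2109] yaw 32.57 F [-0.6 -0.9  1.3] T [-0.035  0.193  0.551] gap 27.4 grip 50.1
```

```bash
python3 -m handwheel '[{"delta_pos":[0,0,-0.0013],"twist":[0,0,-0.05],"claw":20},{"delta_pos":[0,0,-0.0013],"twist":[0,0,-0.05],"claw":20},{"delta_pos":[0,0,-0.0013],"twist":[0,0,-0.05],"claw":20}]' 50 >/dev/null; python3 st.py
```

```text
t 8.45 q [ -0.9  32.5  -0.6  90.3   0.4  57.3 -68. ] pos [ 0.6086 -0.0083  0.2108] yaw 23.66 F [-0.3 -1.2  1.9] T [0.041 0.34  0.817] gap 27.6 grip 50.3
```

```bash
python3 -m handwheel '[{"delta_pos":[0,0,-0.0013],"twist":[0,0,-0.04],"claw":20},{"delta_pos":[0,0,-0.0013],"twist":[0,0,-0.03],"claw":20}]' 50 >/dev/null; python3 st.py; python3 -m handwheel '[{"delta_pos":[0,0,0],"twist":[0,0,0],"claw":20},{"delta_pos":[0,0,0],"twist":[0,0,0],"claw":20},{"delta_pos":[0,0,0],"twist":[0,0,0],"claw":20}]' 50 >/dev/null; python3 st.py
```

```text
t 8.62 q [ -1.6  32.5   0.5  90.3  -0.3  57.3 -71.5] pos [ 0.6087 -0.0083  0.2108] yaw 19.54 F [-1.  -1.5  2.9] T [0.039 0.3   0.968] gap 27.7 grip 50.4
t 8.87 q [ -1.6  32.5   0.5  90.3  -0.3  57.2 -71.5] pos [ 0.6087 -0.0083  0.2108] yaw 19.49 F [-0.9 -2.4  2.8] T [0.017 0.477 0.862] gap 27.9 grip 50.3
```

The plug turned at about 1.0 N m, so it's snug. Releasing, lifting and moving above the lever. With filter yaw about -4°, the stem is at (0.601,-0.120) and the lever grip at (0.529,-0.115), which agrees with both camera measurements.

```bash
python3 -m handwheel '[{"delta_pos":[0,0,0],"twist":[0,0,0],"claw":60},{"delta_pos":[0,0,0],"twist":[0,0,0],"claw":60},{"delta_pos":[0,0,0],"twist":[0,0,0],"claw":60},{"delta_pos":[0,0,0],"twist":[0,0,0],"claw":60},{"delta_pos":[0,0,0.5],"twist":[0,0,0],"claw":60},{"delta_pos":[0,0,0.9],"twist":[0,0,0],"claw":60},{"delta_pos":[0,0,0.9],"twist":[0,0,0],"claw":60},{"delta_pos":[0,0,0.9],"twist":[0,0,0],"claw":60},{"delta_pos":[-0.6,-0.8,0.5],"twist":[0,0,-0.08],"claw":50},{"delta_pos":[-0.6,-0.8,0],"twist":[0,0,-0.08],"claw":40},{"delta_pos":[-0.6,-0.8,0],"twist":[0,0,-0.08],"claw":34},{"delta_pos":[-0.6,-0.8,0],"twist":[0,0,-0.08],"claw":34},{"delta_pos":[-0.6,-0.8,0],"twist":[0,0,-0.08],"claw":34},{"delta_pos":[-0.2,-0.28,0],"twist":[0,0,0],"claw":34},{"delta_pos":[0,0,0],"twist":[0,0,0],"claw":34},{"delta_pos":[0,0,0],"twist":[0,0,0],"claw":34}]' 20 >/dev/null; python3 st.py
python3 - <<'E'
from h import *
im,d=ctrl.capture("side"); w=world("side",d)
h=cv2.cvtColor(im,cv2.COLOR_RGB2HSV).astype(int)
m=((h[...,0]<6)|(h[...,0]>174))&(h[...,1]>170)&(abs(w[...,2]-.188)<.015); m[:210]=0;m[280:]=0;m[:,:255]=0;m[:,330:]=0
p=w[m]; print(len(p),np.mean(p,0),p.min(0),p.max(0))
cv2.imwrite("pics/s3.png",cv2.resize(im[150:300,240:360,::-1],None,fx=4,fy=4,interpolation=cv2.INTER_CUBIC))
E
```

```text
t 10.2 q [  4.6  21.7   7.7  93.3  -3.2  65.1 -81.4] pos [ 0.5295 -0.1142  0.3031] yaw -4.51 F [ 0.   1.5 -0.5] T [0.034 0.016 0.015] gap 33.9 grip 0.0
100 [ 0.53042121 -0.1176988   0.19266493] [ 0.50241823 -0.1249286   0.18773647] [ 0.55687217 -0.11030728  0.19867975]
```

View pics/s3.png

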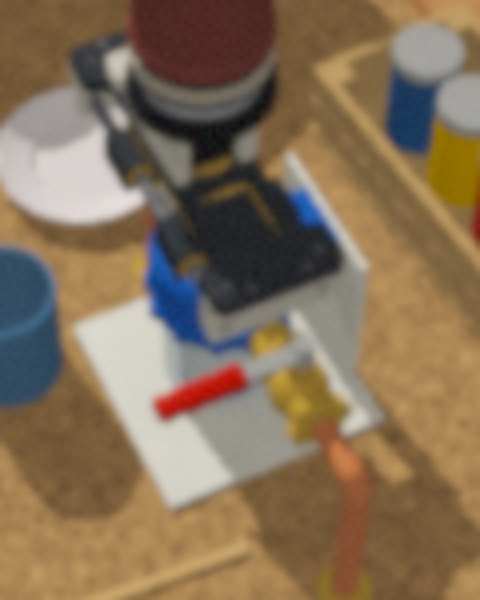

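The lever is clear, with its red sleeve at (200,390) in the crop, centred near (0.530,-0.116). Going down with the fingers straddling it.

```bash
python3 -m handwheel '[{"delta_pos":[0,-0.08,-0.6],"twist":[0,0,0],"claw":36},{"delta_pos":[0,0,-0.8],"twist":[0,0,0],"claw":36},{"delta_pos":[0,0,-0.8],"twist":[0,0,0],"claw":36},{"delta_pos":[0,0,-0.8],"twist":[0,0,0],"claw":36},{"delta_pos":[0,0,-0.6],"twist":[0,0,0],"claw":36},{"delta_pos":[0,0,-0.5],"twist":[0,0,0],"claw":36},{"delta_pos":[0,0,-0.42],"twist":[0,0,0],"claw":36},{"delta_pos":[0,0,0],"twist":[0,0,0],"claw":36},{"delta_pos":[0,0,0],"twist":[0,0,0],"claw":28},{"delta_pos":[0,0,0],"twist":[0,0,0],"claw":24},{"delta_pos":[0,0,0],"twist":[0,0,0],"claw":24},{"delta_pos":[0,0,0],"twist":[0,0,0],"claw":24}]' 10 >/dev/null; python3 st.py; python3 -c "
import numpy as np
S=np.array([.601,-.120])
for k in range(0,101,10):
    a=np.radians(176+k); print(k,np.round(S+.072*np.array([np.cos(a),np.sin(a)]),4))"
```

```text
t 11.25 q [  5.5  28.2   6.9 102.7  -4.3  49.2 -80.1] pos [ 0.5295 -0.117   0.1908] yaw -4.6 F [-0.3 -0.1 -0.5] T [0.01  0.008 0.025] gap 23.9 grip 0.0
0 [ 0.5292 -0.115 ]
10 [ 0.5294 -0.1275]
20 [ 0.5318 -0.1398]
30 [ 0.5363 -0.1516]
40 [ 0.5428 -0.1623]
50 [ 0.551  -0.1718]
60 [ 0.5607 -0.1797]
70 [ 0.5717 -0.1858]
80 [ 0.5836 -0.1899]
90 [ 0.596  -0.1918]
100 [ 0.6085 -0.1916]
```

```bash
python3 -m handwheel '[{"delta_pos":[0,-0.25,0],"twist":[0,0,0.083],"claw":24},{"delta_pos":[0,-0.25,0],"twist":[0,0,0.083],"claw":24},{"delta_pos":[0.05,-0.25,0],"twist":[0,0,0.083],"claw":24},{"delta_pos":[0.05,-0.25,0],"twist":[0,0,0.083],"claw":24},{"delta_pos":[0.09,-0.24,0],"twist":[0,0,0.083],"claw":24},{"delta_pos":[0.09,-0.24,0],"twist":[0,0,0.083],"claw":24},{"delta_pos":[0.13,-0.21,0],"twist":[0,0,0.083],"claw":24},{"delta_pos":[0.13,-0.21,0],"twist":[0,0,0.083],"claw":24}]' 10 >/dev/null; python3 st.py
```

```text
t 11.92 q [ 17.3  30.2  -4.2  98.6   2.5  51.3 -42.4] pos [ 0.5431 -0.1625  0.1907] yaw 35.53 F [ 0.5  3.4 -1. ] T [ 0.801 -0.118 -0.054] gap 23.8 grip 1.4
```

Pushing with about 3.5 N, so the lever is moving as expected.

```bash
python3 -m handwheel '[{"delta_pos":[0.16,-0.19,0],"twist":[0,0,0.083],"claw":24},{"delta_pos":[0.16,-0.19,0],"twist":[0,0,0.083],"claw":24},{"delta_pos":[0.19,-0.16,0],"twist":[0,0,0.083],"claw":24},{"delta_pos":[0.19,-0.16,0],"twist":[0,0,0.083],"claw":24},{"delta_pos":[0.22,-0.12,0],"twist":[0,0,0.083],"claw":24},{"delta_pos":[0.22,-0.12,0],"twist":[0,0,0.083],"claw":24},{"delta_pos":[0.24,-0.08,0],"twist":[0,0,0.083],"claw":24},{"delta_pos":[0.24,-0.08,0],"twist":[0,0,0.083],"claw":24},{"delta_pos":[0.25,-0.04,0],"twist":[0,0,0.083],"claw":24},{"delta_pos":[0.25,-0.04,0],"twist":[0,0,0.083],"claw":24}]' 10 >/dev/null; python3 st.py
```

```text
t 12.75 q [ 26.3  36.1 -17.5  88.4  12.   57.6   0.7] pos [ 0.5943 -0.1928  0.1902] yaw 85.27 F [-3.2  2.4  0.6] T [ 0.559  0.484 -0.037] gap 24.3 grip 1.4
```

```bash
python3 -m handwheel '[{"delta_pos":[0.08,0,0],"twist":[0,0,0],"claw":24},{"delta_pos":[0.08,0,0],"twist":[0,0,0],"claw":24}]' 10 >/dev/null; python3 st.py
```

```text
t 12.92 q [ 26.1  36.4 -17.4  87.8  12.1  57.9   0.4] pos [ 0.5979 -0.1938  0.19  ] yaw 84.88 F [-5.1  2.4  4. ] T [ 0.469  1.341 -0.026] gap 24.1 grip 3.1
```

```bash
python3 -m handwheel '[{"delta_pos":[0.04,0,0],"twist":[0,0,0],"claw":24},{"delta_pos":[0.04,0,0],"twist":[0,0,0],"claw":24}]' 10 >/dev/null; python3 st.py
python3 - <<'E'
from h import *
im,d=ctrl.capture("top"); cv2.imwrite("pics/t4.png",cv2.resize(im[170:260,255,385][...,::-1] if 0 else im[170:260,290:410,::-1],None,fx=6,fy=6,interpolation=cv2.INTER_CUBIC))
E
```

```text
t 13.08 q [ 26.   36.5 -17.3  87.5  12.1  58.2   0.4] pos [ 0.598  -0.1938  0.1899] yaw 84.88 F [-7.6  2.4  4.8] T [0.464 1.795 0.054] gap 24.1 grip 4.2
```

The position has stalled while the force rises, so the lever is at its stop. One firmer push, then back off, open, lift and verify.

```bash
python3 -m handwheel '[{"delta_pos":[0.06,0,0],"twist":[0,0,0],"claw":24},{"delta_pos":[0.06,0,0],"twist":[0,0,0],"claw":24},{"delta_pos":[0,0,0],"twist":[0,0,0],"claw":24}]' 10 >/dev/null; python3 st.py; python3 -m handwheel '[{"delta_pos":[-0.24,0,0],"twist":[0,0,0],"claw":26},{"delta_pos":[0,0,0],"twist":[0,0,0],"claw":36},{"delta_pos":[0,0,0],"twist":[0,0,0],"claw":40},{"delta_pos":[0,0,0],"twist":[0,0,0],"claw":40},{"delta_pos":[0,0,0.4],"twist":[0,0,0],"claw":40},{"delta_pos":[0,0,0.8],"twist":[0,0,0],"claw":40},{"delta_pos":[0,0,0.9],"twist":[0,0,0],"claw":40},{"delta_pos":[0,0,0.9],"twist":[0,0,0],"claw":40},{"delta_pos":[0,0,0.9],"twist":[0,0,0],"claw":40},{"delta_pos":[-0.8,0,0.5],"twist":[0,0,0],"claw":40},{"delta_pos":[-0.8,0,0],"twist":[0,0,0],"claw":40},{"delta_pos":[-0.8,0,0],"twist":[0,0,0],"claw":40},{"delta_pos":[-0.8,0,0],"twist":[0,0,0],"claw":40},{"delta_pos":[-0.8,0,0],"twist":[0,0,0],"claw":40},{"delta_pos":[0,0,0],"twist":[0,0,0],"claw":40},{"delta_pos":[0,0,0],"twist":[0,0,0],"claw":40},{"delta_pos":[0,0,0],"twist":[0,0,0],"claw":40}]' 10 >/dev/null; python3 st.py
python3 - <<'E'
from h import *
for n in ("side","top"):
    im,d=ctrl.capture(n); w=world(n,d)
    h=cv2.cvtColor(im,cv2.COLOR_RGB2HSV).astype(int)
    m=((h[...,0]<6)|(h[...,0]>174))&(h[...,1]>170)&(abs(w[...,2]-.19)<.012)&(abs(w[...,0]-.59)<.06)&(abs(w[...,1]+.19)<.06)
    p=w[m]; 
    if len(p)<10: print(n,len(p)); continue
    q=p[:,:2]-p[:,:2].mean(0); vt=np.linalg.svd(q)[2]; c=p.mean(0); a=c[:2]-[.601,-.12]
    print(n,len(p),c,"axis",np.degrees(np.arctan2(*vt[0][::-1])),"opened from 176:",(np.degrees(np.arctan2(a[1],a[0]))-176)%360)
    cv2.imwrite(f"pics/{n}5.png",im[...,::-1])
E
```

```text
t 13.38 q [ 25.9  36.7 -17.2  87.2  12.1  58.8   0.3] pos [ 0.5982 -0.1939  0.1898] yaw 84.86 F [-12.    2.2   6.3] T [0.535 2.681 0.06 ] gap 24.2 grip 6.0
t 14.8 q [ 32.2  22.2 -19.3  93.9   7.9  65.1   5.9] pos [ 0.4996 -0.1942  0.3007] yaw 85.02 F [ 0.2 -1.3 -0.1] T [-0.075 -0.033  0.037] gap 40.2 grip 0.0
side 124 [ 0.59272349 -0.19387825  0.1923147 ] axis -93.15572395890337 opened from 176: 87.60786108773482
top 93 [ 0.59557373 -0.18010016  0.19185149] axis -88.79478200484567 opened from 176: 88.84091950574464
```

View pics/side5.png

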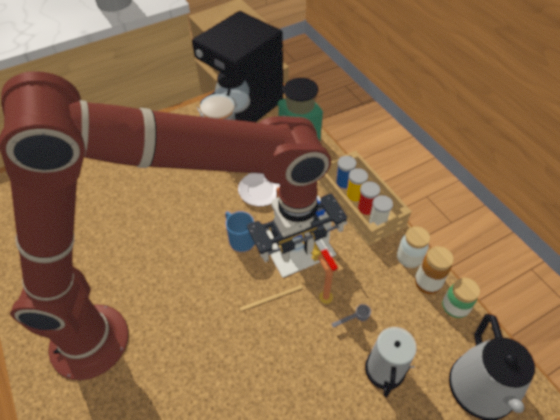

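The red lever at (329,260) now lies along the pipe, about 88-90° open and stopped hard. The mug, stirrer, scoop, saucer and frother are in place, and the gripper is clear.

```bash
python3 -c "
from workcell import ctrl
print(ctrl.hand_in())"
```

```text
the job is handed in; nothing more can be done
None
```

The plug is snug at about 1.0 N m, the inlet valve is open against its stop, the gripper has let go with nothing else visibly disturbed, and the job is handed in (no verdict came back).

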